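Empty the scale bowl and hold the zero key

TASK

Tip the five marbles out of the bowl on the counting scale into the wooden box, then stand the empty bowl upright on the middle of the scale's steel plate and let go of it. Then push the orange zero key fully down with the gripper, gently, and finish still holding it down: do not let go of the key. Leave the lantern, the books and the pencil pot where they are.

Things in the scene. Friction and masses are not known exactly. Their poses are not given: they have to be found in the camera images.
- scale: Grey counting scale fixed to the counter, 280 (x) by 190 (y) by 45 mm high, with a steel weighing plate on top of its far (+x) part and a display and the orange key on its near (-x) strip. Origin on its underside, 155 mm behind its front edge, half-way across; z up, -x is its front.
- plate (a point): Centre of the steel weighing plate's top face, 55 mm above the counter; the plate measures 165 (x) by 175 (y) mm; 38 mm from the scale's origin in its +x; axes as the scale's.
- bowl: The bowl itself: origin at the centre of its underside, axes as point bowl_mid.
- bowl_mid (a point): Centre of the blue flared bowl, half-way up (23 mm above its underside). Bowl: 46 mm high, outer radius 34 mm at the flat base and 60 mm at the rim (the wall leans out 29 degrees), wall 4 mm, floor 5 mm; 140 g or so. z points out of the mouth; -x points to the wooden grip. It starts on the plate with the marbles in it. With the wall leaning out, tipping it 75 to 85 degrees drains it.
- bowl_grip (a point): Centre of the bowl's dark wooden grip: an upright flat block 12 mm thick (bowl y), 36 mm long (bowl x, radial), 46 mm high (from 10 to 56 mm above the bowl's underside); this point lies 88 mm from the bowl's axis to its -x side and 35 mm above the underside. A 12 mm bar joins it to the bowl. Pinch it across its 12 mm.
- box: Plywood open box fixed to the counter, 230 by 230 by 50 mm high, walls 8 mm; origin at the centre of its underside.
- key_top (a point): Centre of the top face of the round orange key (radius 16 mm), on the scale's near strip 118 mm in front of (scale -x) and 60 mm to the right (scale -y) of the scale's origin; it moves down with the key. Pressed straight down.
- key (a joint): Travel of the orange key in m: 0 up, 0.010 fully down; its spring takes about 8 N to push it fully down and pushes it back up when it is let go.
- lantern: Red hurricane lantern, 95 mm wide, 180 mm high, loose; origin under its centre. To be left alone.
- books: Pile of books, 105 (x) by 150 (y) by 54 mm, loose; origin under its centre. To be left alone.
- pencil_pot: Terracotta pot with pencils, radius 38 mm, 145 mm high with the pencils, loose; origin under its centre. To be left alone.
- marble0_center (a point): Centre of the green glass marble, 20 mm across, 10 g; loose, starts in the bowl.
- marble1_center (a point): Centre of the amber glass marble, 20 mm across, 10 g; loose, starts in the bowl.
- marble2_center (a point): Centre of the red marble, 20 mm across, 10 g; loose, starts in the bowl.
- marble3_center (a point): Centre of the yellow marble, 20 mm across, 10 g; loose, starts in the bowl.
- marble4_center (a point): Centre of the white marble, 20 mm across, 10 g; loose, starts in the bowl.
There are look-alikes about, which are no part of the job. Leave any pink or purple look-alike of the bowl alone.

How it is judged:
By the outcome, as a careful person would: the job done as asked, in the order asked, and still so for the second after the job is handed in, while the arm keeps its last pose, push and grip.
It also fails if it takes over 67 s, if anything falls off the work surface, if the arm or the gripper's body presses on something with over 40 N, if the wrist force passes 120 N, or if a joint passes its speed limit or range.

ROBOT

A 6-joint arm with a two-finger parallel gripper is mounted at the origin on the work surface. World frame = base frame: x ahead of the robot, y to its left, z up, the work surface at z = 0. Lengths are in m, angles in rad, forces in N, time in s.
With the tool pointing down it reaches from about 0.35 to 0.725 m from the base axis. Payload 6 kg.
Tool frame: the origin (TCP) lies between the finger pads; the fingertips stand 14 mm ahead of it and the grasp point (between the pads) lies 5 mm behind it (bot.tip_extent is the distance from the TCP to the fingertips, in m); z points along the fingers, y is the line along which they close (so a half turn about z gives the same grasp; the last joint's range is limited). The gripper opens to 85 mm and grips with 20 to 120 N. Pads are 22 mm wide; open, the fingers measure 114 mm over their backs; the gripper's body (76 mm by 85 mm) begins 54 mm behind the grasp point. The pads swing forward as they close: fully open they stand 13 mm farther back than shut.
Start: joints at [-1.011, 0.04, 0.085, 0, -1.615, -0.334], TCP at [0.134, -0.585, 0.245] pointing down, gripper open.
Joint ranges: [-2.56, 2.56], [-1.29, 2.01], [-1.08, 1.49], [-3.29, 1.98], [-2.81, -0.18], [-2.99, 2.99]. Speed limits (rad/s): [2.57, 2.57, 3.01, 3.14, 3.14, 3.14].

INTERFACE

Orientations are given as a unit quaternion [x, y, z, w].
In Python, from plant import bot gives the robot as it stands.
- The arm moves only by the tool move_arm, never from a script. Its argument "increments" is a list of rows, each a list of 3 entries, a list of its own where there are three numbers: the shift along the tool's x, y, z in m, then the turn, a rotation vector about the tool's x, y, z in degrees, then the opening, from 0 (shut) to 1 (fully open). A call has 1 to 5 rows; each row shifts and turns the commanded pose from where the row before left it, along the tool's axes as they then stand; what a row does not reach is not made up. A row lasts 1/12 s, in which the tool goes at most 41.7 mm and 7.16 degrees, less where a joint would pass 70% of its speed; a pose out of reach is approached as far as the arm can. A call with a gripper value outside its range is refused whole. The fingers move at their own pace and stop on an object; "newtons" is the grip in N (left out, the last holds). Time passes only in rows, so rows that do not move let the fingers close. It gives the time, the measured TCP pose, the force, the opening and the grip force at its end, in the units of the state.
- bot.state(): the state, without advancing time (a new reading comes with each control period).
- bot.grab_frame(name): name is "side" or "top"; returns (picture, depth): 420x560x3 uint8, red, green, blue; 420x560 float32, m along the optical axis (not along the pixel's ray), 0 where there is no reading.
- bot.camera_info(name): a dict with "fov_y" (degrees; the focal length in pixels is half the picture's height over the tangent of half this angle, whatever the lens; pixels are square), "cx", "cy" (the principal point, pixels), "k1" (the pictures are not rectified: a ray, as slopes to the right and down, at radius r is drawn at 1 + k1 r^2 times it, then the intrinsics apply), "view" (4x4, takes a point from world to camera coordinates). Camera axes: x right, y down, z forward; pixel columns grow to the right and rows downward; lengths in m; the calibration is good to about 2 mm. A picture is of the moment at which its call begins. camera_info takes no time and is no camera call.
- bot.job_done(): hands the job in; it is judged then, once.
Trained networks look in the newest picture that a camera, given by its name, has taken for a name from the list of things; names that differ only in an ending like _2 or _b are one class to them, and where a whole thing is asked for, a point or a joint stands for the part that bears it (a point fixed in the world has none). Each returns a list of dicts, best first, with "confidence" (0 to 1); they miss things now and then, are a little off and sometimes report something else, mostly with a low value. They report only what shows in the picture. A call takes as long as a camera call. They do not tell look-alikes from the thing itself.
- bot.boxes_of(camera, name): "point" ([column, row] in pixels, amid what is visible of it).
- bot.masks_of(camera, name): "pixels" (420x560 bool, what is visible of it) and "point" ([column, row] in pixels, amid what is visible of it).
The state is a dict: "time_s": time; "q": joint angles; "qvel": joint speeds; "effort": joint torques, N m; "tool_pos": TCP position; "eef_rot": TCP orientation; "wrist_force": force on the tool from outside, world axes, zero at the start; "ft_torque": the same for the moment, N m; "gripper_width": finger opening in m; "gripper_force": force on a finger pad.
Only numpy, scipy, OpenCV 4.12 (cv2) and the standard library are available. Lean on these libraries where they do the work, as an engineer would, in place of code of your own. Each camera call takes 0.05 s, during which the arm holds its last target. There are 200 camera calls.

## Working session

There is one attempt and no reset: what is moved stays moved. The work goes in short steps, Python scripts to look and compute and a tool call to move; the robot and the scene stay as the last step left them, time stands still between calls to the robot, and variables do not carry over. Pictures are saved under pics/ and viewed, at most 10 in all, crops included, and the job is handed in when it is done.

Besides the shell and the picture viewer there is one more tool, called after "Emit:" as name([rows], argument=value, ...), one row to a line, values as JSON. move_arm: Moves the arm, as the interface text tells. Its arguments: {"type":"object","properties":{"increments":{"type":"array","items":{"type":"array"}},"newtons":{"type":"number"}},"required":["increments"]}

```bash
mkdir -p pics; ls
cat > h.py <<'E'
import numpy as np, cv2
from plant import bot
from scipy.spatial.transform import Rotation as R
def cam(n):
    c=bot.camera_info(n); f=210/np.tan(np.radians(c['fov_y'])/2); return c,f
def world(n,depth,px):
    """pixels Nx2 -> world points using depth"""
    c,f=cam(n); px=np.atleast_2d(px).astype(float)
    d=np.stack([(px[:,0]-c['cx'])/f,(px[:,1]-c['cy'])/f],1)
    u=d.copy()
    for _ in range(20): u=d/(1+c['k1']*(u**2).sum(1,keepdims=True))
    z=depth[px[:,1].astype(int),px[:,0].astype(int)]
    P=np.c_[u*z[:,None],z]; V=np.array(c['view'])
    return (P-V[:3,3])@V[:3,:3]
def cloud(n,depth):
    g=np.indices(depth.shape); px=np.c_[g[1].ravel(),g[0].ravel()]
    return world(n,depth,px).reshape(depth.shape+(3,))
def proj(n,p):
    c,f=cam(n); V=np.array(c['view']); q=V[:3,:3]@np.array(p)+V[:3,3]
    u=q[:2]/q[2]; u=u*(1+c['k1']*(u@u)); return u*f+[c['cx'],c['cy']]
def save(n,img): cv2.imwrite('pics/'+n,img[:,:,::-1])
E
python3 - <<'E'
from h import *
for n in ('top','side'):
    im,d=bot.grab_frame(n); save(n+'0.png',im); np.save(n+'0.npy',d); print(bot.camera_info(n))
print(bot.state())
E
```

```text
pics
{'fov_y': 49.83511744557704, 'cx': 279.8852723395806, 'cy': 216.38686086968116, 'k1': -0.09106531980902112, 'view': array([[ 5.64332577e-04, -9.99862000e-01, -1.66030862e-02,
         1.55877275e-02],
       [-9.87638623e-01,  2.04520539e-03, -1.56734704e-01,
         5.64456928e-01],
       [ 1.56747031e-01,  1.64862997e-02, -9.87501175e-01,
         1.34147373e+00],
       [ 0.00000000e+00,  0.00000000e+00,  0.00000000e+00,
         1.00000000e+00]])}
{'fov_y': 44.849051880310206, 'cx': 277.61451664426255, 'cy': 213.75604447017923, 'k1': 0.034777310185010686, 'view': array([[ 9.61283801e-01, -2.75559929e-01, -4.23909033e-04,
        -5.07634108e-01],
       [-2.02208942e-01, -7.04353991e-01, -6.80438828e-01,
         1.69463012e-01],
       [ 1.87203093e-01,  6.54180541e-01, -7.32804764e-01,
         1.56642420e+00],
       [ 0.00000000e+00,  0.00000000e+00,  0.00000000e+00,
         1.00000000e+00]])}
{'time_s': 0.1, 'q': array([-1.01129095e+00,  4.07577170e-02,  8.39278289e-02, -3.61972053e-04,
       -1.61550650e+00, -3.33703511e-01]), 'qvel': array([-8.68954531e-04, -1.99501563e-03,  1.82593007e-03,  1.44919674e-03,
       -4.04714772e-04,  1.35603220e-05]), 'effort': array([-7.22371842e-03, -3.69346762e+01,  3.48277652e+01,  6.95174888e+00,
       -4.60721523e-03,  2.15088214e-06]), 'tool_pos': array([ 0.13433523, -0.58449583,  0.24439385]), 'eef_rot': array([-1.12669100e-01,  9.93632250e-01,  7.72600064e-04, -1.69504043e-04]), 'wrist_force': array([ 0.05293653,  0.44261478, -0.18407247]), 'ft_torque': array([ 0.01569681, -0.00411374, -0.03539654]), 'gripper_force': 0.0, 'gripper_width': 0.08552564644592632}
```

View pics/top0.png

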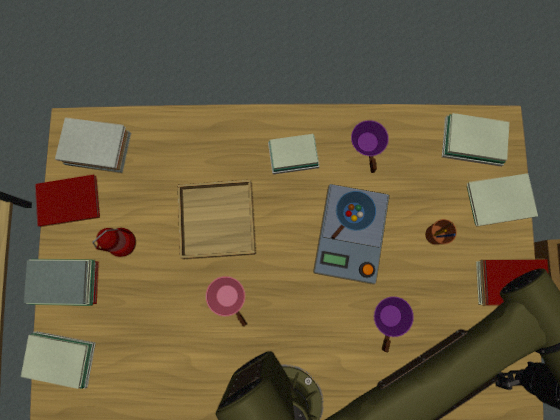

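View pics/side0.png

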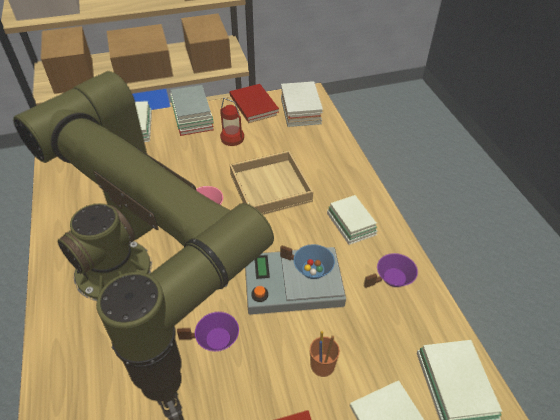

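The top view shows the blue bowl with marbles at (355,210), with its grip at about (338,231) and the scale under it. The orange key is at (367,270) and the box at (217,220). Look-alikes in the top view are the pink bowl (225,296) and two purple bowls (370,138) and (393,317). I choose the blue one on the scale.

```bash
cat > m.py <<'E'
from h import *
im,d=bot.grab_frame('top'); W=cloud('top',d); np.save('W.npy',W)
for n in ('bowl','bowl_grip','scale','box','key_top','key','lantern','books','pencil_pot'):
    for r in bot.masks_of('top',n)[:5]:
        m=r['pixels']&(d>0); P=W[m]
        print(n,round(r['confidence'],2),np.round(r['point']),m.sum(),'med',np.round(np.median(P,0),3),'z90',np.round(np.percentile(P[:,2],[5,95]),3))
hsv=cv2.cvtColor(im,cv2.COLOR_RGB2HSV)
X=W[...,0];Y=W[...,1];Z=W[...,2]
cv2.imwrite('pics/crop.png',cv2.resize(im[170:300,300:400,::-1],None,fx=4.6,fy=4.6,interpolation=cv2.INTER_CUBIC))
E
python3 m.py
```

```text
bowl 0.82 [371. 138.] 1158 med [ 0.819 -0.273  0.024] z90 [0.002 0.05 ]
bowl 0.76 [388. 318.] 1300 med [ 0.258 -0.326  0.024] z90 [0.003 0.049]
bowl 0.61 [226. 294.] 1292 med [0.319 0.18  0.025] z90 [0.002 0.05 ]
bowl 0.55 [355. 211.] 1132 med [ 0.577 -0.212  0.085] z90 [0.059 0.105]
bowl_grip 0.82 [397. 320.] 1293 med [ 0.256 -0.325  0.023] z90 [0.003 0.049]
bowl_grip 0.6 [352. 211.] 1111 med [ 0.575 -0.21   0.084] z90 [0.059 0.105]
bowl_grip 0.56 [373. 141.] 1113 med [ 0.821 -0.274  0.025] z90 [0.003 0.05 ]
bowl_grip 0.55 [222. 296.] 1242 med [0.319 0.179 0.024] z90 [0.003 0.049]
scale 0.57 [350. 246.] 4327 med [ 0.478 -0.196  0.049] z90 [0.041 0.06 ]
box 0.74 [219. 222.] 5591 med [0.559 0.218 0.01 ] z90 [0.004 0.051]
key_top 0.68 [355. 213.] 1289 med [ 0.573 -0.21   0.081] z90 [0.057 0.105]
key_top 0.53 [368. 270.] 72 med [ 0.401 -0.243  0.071] z90 [0.065 0.076]
key 0.53 [368. 271.] 89 med [ 0.399 -0.243  0.071] z90 [0.064 0.075]
lantern 0.9 [115. 242.] 956 med [0.483 0.501 0.091] z90 [0.011 0.153]
lantern 0.35 [366. 271.] 98 med [ 0.401 -0.243  0.071] z90 [0.059 0.075]
books 0.91 [293. 152.] 1715 med [ 0.76  -0.026  0.054] z90 [0.004 0.059]
pencil_pot 0.91 [442. 233.] 626 med [ 0.511 -0.476  0.054] z90 [0.004 0.129]
```

View pics/crop.png

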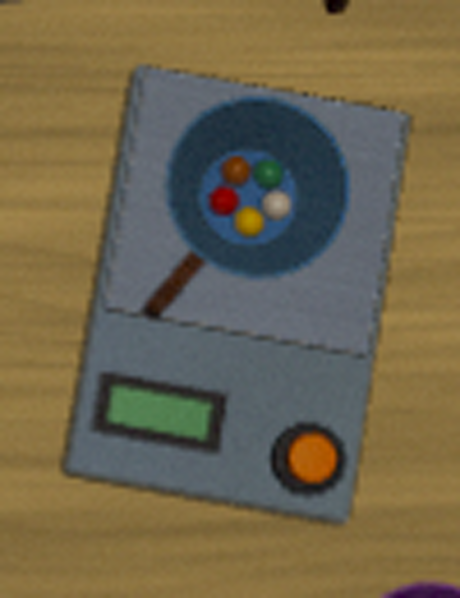

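The close crop confirms the blue bowl, centred at about crop (258,187), with five marbles. The grip runs to the lower left around crop (170,287), and the key is at crop (313,458). Next I fit the poses.

```bash
cat > fit.py <<'E'
from h import *
from scipy.optimize import least_squares
W=np.load('W.npy'); X,Y,Z=W[...,0],W[...,1],W[...,2]
near=np.zeros(Z.shape,bool); near[178:292,310:392]=True
rim=W[near&(Z>0.097)&(np.hypot(X-.575,Y+.212)<.068)]
f=least_squares(lambda p:np.hypot(rim[:,0]-p[0],rim[:,1]-p[1])-p[2],[.575,-.21,.058],loss='soft_l1',f_scale=.003)
c=f.x[:2]; print('rim',f.x,np.median(rim[:,2]),len(rim))
g=W[near&(Z>0.100)&(np.hypot(X-c[0],Y-c[1])>.066)&(np.hypot(X-c[0],Y-c[1])<.115)]
gm=g.mean(0); v=c-gm[:2]; print('grip',gm,len(g),'dist',np.linalg.norm(v),'yaw bowl',np.degrees(np.arctan2(v[1],v[0])))
_,_,vt=np.linalg.svd(g[:,:2]-gm[:2]); print('grip pca yaw',np.degrees(np.arctan2(vt[0,1],vt[0,0])))
s=W[near&(Z>0.036)&(Z<.12)]
r=cv2.minAreaRect((s[:,:2]*1000).astype(np.float32)); print('scale rect',r, cv2.boxPoints(r))
b=np.zeros(Z.shape,bool); b[170:270,165:265]=True
s=W[b&(Z>.035)&(Z<.07)]; r=cv2.minAreaRect((s[:,:2]*1000).astype(np.float32)); print('box',r)
im,_=bot.grab_frame('top'); hsv=cv2.cvtColor(im,cv2.COLOR_RGB2HSV)
k=near&(hsv[...,0]<16)&(hsv[...,1]>200)&(hsv[...,2]>120)&(Z>.06); k[:250]=False; print('key',W[k].mean(0),np.ptp(W[k],axis=0),k.sum())
E
python3 fit.py
```

```text
rim [ 0.5732641  -0.20813741  0.05652127] 0.10038530011988313 229
grip [ 0.50626173 -0.14973441  0.11081159] 52 dist 0.0888832222752771 yaw bowl -41.07722218579943
grip pca yaw 140.6129368124831
scale rect ((513.6064453125, -204.51742553710938), (192.43218994140625, 281.5794372558594), 79.5526351928711) [[ 357.70367 -273.60873]
 [ 634.61505 -324.66815]
 [ 669.5092  -135.42612]
 [ 392.59784  -84.3667 ]]
box ((559.1796264648438, 214.76522827148438), (232.7820587158203, 229.953857421875), 3.886937379837036)
key [ 0.40132989 -0.24580873  0.07116714] [0.02693048 0.02821217 0.01355016] 66
```

Emit:
move_arm([
  [[-0.0307,0.0227,0.003],[0,0,-4],1],
  [[-0.0307,0.0227,0.003],[0,0,4],1],
  [[-0.0307,0.0227,0.003],[0,0,0],1],
  [[-0.0307,0.0227,0.003],[0,0,0],1],
  [[-0.0307,0.0227,0.003],[0,0,0],1],
])

```text
time_s: 1.07
tool_pos: [0.2571, -0.4367, 0.2303]
eef_rot: [-0.112, 0.994, -0.0, 0.0]
wrist_force: [1.0, -0.4, 0.7]
gripper_width: 0.0851
gripper_force: 0.0
```

Emit:
move_arm([
  [[-0.0307,0.0227,0.003],[0,0,0],1],
  [[-0.0307,0.0227,0.003],[0,0,0],1],
  [[-0.0307,0.0227,0.003],[0,0,0],1],
  [[-0.0307,0.0227,0.003],[0,0,0],1],
  [[-0.0307,0.0227,0.003],[0,0,0],1],
])

```text
time_s: 1.48
tool_pos: [0.3815, -0.2915, 0.2156]
eef_rot: [-0.113, 0.994, -0.0, 0.001]
wrist_force: [1.0, -0.8, -0.1]
gripper_width: 0.0851
gripper_force: 0.0
```

Emit:
move_arm([
  [[-0.0307,0.0227,0.003],[0,0,0],1],
  [[-0.0307,0.0227,0.003],[0,0,0],1],
  [[-0.0307,0.0227,0.003],[0,0,0],1],
  [[-0.0307,0.0227,0.003],[0,0,0],1],
  [[-0.0307,0.0227,0.003],[0,0,0],1],
])

```text
time_s: 1.9
tool_pos: [0.5058, -0.1463, 0.2005]
eef_rot: [-0.113, 0.994, 0.0, 0.0]
wrist_force: [-0.3, -1.1, -0.0]
gripper_width: 0.0857
gripper_force: 0.0
```

Emit:
move_arm([
  [[0,0,0],[0,0,-7],1],
  [[0,0,0],[0,0,-7],1],
  [[0,0,0],[0,0,-7],1],
  [[0,0,0],[0,0,-7],1],
  [[0,0,0],[0,0,-7],1],
])

```text
time_s: 2.32
tool_pos: [0.5049, -0.148, 0.2003]
eef_rot: [-0.409, 0.912, 0.0, 0.0]
wrist_force: [-0.8, -0.1, -0.8]
gripper_width: 0.0855
gripper_force: 0.0
```

```bash
cat > st.py <<'E'
from h import *
s=bot.state(); r=R.from_quat(s['eef_rot']).as_matrix()
print('t',s['time_s'],'p',s['tool_pos'].round(4),'q',s['q'].round(3)); print('toolx yaw',np.degrees(np.arctan2(r[1,0],r[0,0])).round(2)); print(r.round(3)); print('w',round(s['gripper_width'],4),s['gripper_force'],s['wrist_force'].round(1))
E
python3 st.py
```

```text
t 2.3167 p [ 0.5049 -0.148   0.2003] q [ 0.098 -0.158 -0.187 -0.    -1.542 -0.825]
toolx yaw -131.7
[[-0.665 -0.747  0.   ]
 [-0.747  0.665  0.   ]
 [-0.     0.    -1.   ]]
w 0.0855 0.0 [-0.8 -0.1 -0.8]
```

Emit:
move_arm([
  [[0,0,0],[0,0,-7],1],
  [[0,0,0],[0,0,-7],1],
  [[0,0,0],[0,0,-7],1],
  [[0,0,0],[0,0,-7],1],
  [[0,0,0],[0,0,-7],1],
])

```text
time_s: 2.73
tool_pos: [0.5048, -0.1481, 0.2004]
eef_rot: [-0.664, 0.747, -0.0, 0.0]
wrist_force: [-0.7, 0.4, -0.1]
gripper_width: 0.0853
gripper_force: 0.0
```

Emit:
move_arm([
  [[0,0,0],[0,0,-7],1],
  [[0,0,0],[0,0,-7],1],
  [[0,0,0],[0,0,-7],1],
  [[0,0,0],[0,0,-7],1],
  [[0,0,0],[0,0,-7],1],
])

```text
time_s: 3.15
tool_pos: [0.5048, -0.1481, 0.2004]
eef_rot: [0.858, -0.513, 0.0, -0.0]
wrist_force: [-0.0, -0.6, 0.7]
gripper_width: 0.0852
gripper_force: 0.0
```

Emit:
move_arm([
  [[0,0,0],[0,0,-7],1],
  [[0,0,0],[0,0,-7],1],
  [[0,0,0],[0,0,-6.7],1],
  [[0,0,0.02],[0,0,0],1],
  [[0,0,0.02],[0,0,0],1],
])

```text
time_s: 3.57
tool_pos: [0.5056, -0.1481, 0.1612]
eef_rot: [0.936, -0.353, 0.001, -0.001]
wrist_force: [-0.3, -0.4, -1.2]
gripper_width: 0.0851
gripper_force: 0.0
```

```bash
python3 st.py
python3 - <<'E'
from h import *
im,d=bot.grab_frame('side'); u=proj('side',[.507,-.150,.09]).astype(int); print(u, proj('side',bot.state()['tool_pos']))
a=im[u[1]-75:u[1]+75,u[0]-90:u[0]+110]; save('s1.png',cv2.resize(a,None,fx=4,fy=4,interpolation=cv2.INTER_CUBIC))
E
```

```text
t 3.5667 p [ 0.5056 -0.1481  0.1612] q [ 0.097 -0.153 -0.253  0.    -1.467  0.752]
toolx yaw -41.33
[[ 0.751 -0.66   0.003]
 [-0.66  -0.751  0.   ]
 [ 0.002 -0.002 -1.   ]]
w 0.0851 0.0 [-0.3 -0.4 -1.2]
[284 251] [283.51849063 236.85452101]
```

View pics/s1.png

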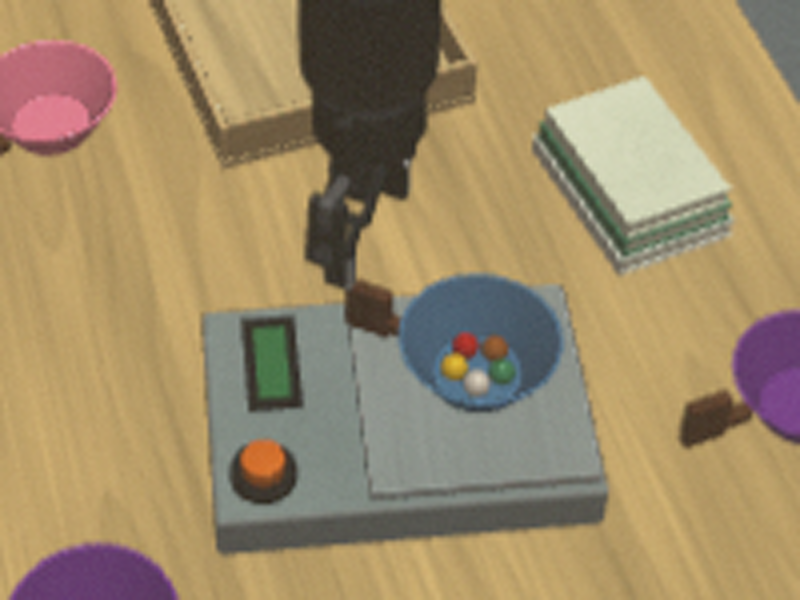

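The side crop shows the gripper straddling the blue bowl's grip block at crop (370,307), with the marbles in the bowl. I descend and pinch.

Emit:
move_arm([
  [[0.002,0,0.02],[0,0,0],1],
  [[0,0,0.02],[0,0,0],1],
  [[0,0,0.018],[0,0,0],1],
  [[0,0,0.012],[0,0,0],1],
  [[0,0,0.006],[0,0,0],1],
])

```text
time_s: 4.03
tool_pos: [0.5056, -0.1494, 0.0827]
eef_rot: [0.936, -0.353, -0.001, 0.0]
wrist_force: [-0.3, -0.2, -0.8]
gripper_width: 0.0855
gripper_force: 0.0
```

Emit:
move_arm([
  [[0,0,0],[0,0,0],0.25],
  [[0,0,0],[0,0,0],0.25],
  [[0,0,0],[0,0,0],0.25],
  [[0,0,0],[0,0,0],0],
  [[0,0,0],[0,0,0],0],
], newtons=70)

```text
time_s: 4.45
tool_pos: [0.5068, -0.1495, 0.0853]
eef_rot: [0.936, -0.353, 0.001, -0.0]
wrist_force: [0.3, -0.2, -0.2]
gripper_width: 0.0256
gripper_force: 0.0
```

Emit:
move_arm([
  [[0,0,0],[0,0,0],0],
  [[0,0,0],[0,0,0],0],
  [[0,0,0],[0,0,0],0],
  [[0,0,0],[0,0,0],0],
  [[0,0,0],[0,0,0],0],
])

```text
time_s: 4.87
tool_pos: [0.5066, -0.1495, 0.0849]
eef_rot: [0.936, -0.353, 0.0, -0.0]
wrist_force: [-0.4, 0.7, 4.3]
gripper_width: 0.0115
gripper_force: 68.1
```

```bash
python3 st.py
```

```text
t 4.8667 p [ 0.5066 -0.1495  0.0849] q [ 0.094 -0.113 -0.357  0.    -1.325  0.755]
toolx yaw -41.36
[[ 0.751 -0.661  0.001]
 [-0.661 -0.751 -0.   ]
 [ 0.001 -0.    -1.   ]]
w 0.0115 68.13811898231506 [-0.4  0.7  4.3]
```

Emit:
move_arm([
  [[0,0,-0.01],[0,0,0],0],
  [[0,0,-0.02],[0,0,0],0],
  [[0,0,-0.03],[0,0,0],0],
  [[0,0,-0.03],[0,0,0],0],
  [[0,0,-0.015],[0,0,0],0],
])

```text
time_s: 5.28
tool_pos: [0.5069, -0.1497, 0.1931]
eef_rot: [0.936, -0.353, 0.002, -0.0]
wrist_force: [0.8, 0.0, -1.6]
gripper_width: 0.0109
gripper_force: 68.2
```

Emit:
move_arm([
  [[-0.006,-0.006,-0.005],[0,0,0],0],
  [[-0.012,-0.012,0],[0,0,0],0],
  [[-0.018,-0.018,0],[0,0,0],0],
  [[-0.022,-0.021,0],[0,0,0],0],
  [[-0.022,-0.021,0],[0,0,0],0],
])

```text
time_s: 5.7
tool_pos: [0.4967, -0.0366, 0.1926]
eef_rot: [0.935, -0.354, -0.002, 0.0]
wrist_force: [0.8, 0.4, -2.3]
gripper_width: 0.0111
gripper_force: 68.1
```

Emit:
move_arm([
  [[-0.022,-0.021,0],[0,0,0],0],
  [[-0.022,-0.021,0],[0,0,0],0],
  [[-0.022,-0.021,0],[0,0,0],0],
  [[-0.022,-0.021,0],[0,0,0],0],
  [[-0.022,-0.021,0],[0,0,0],0],
])

```text
time_s: 6.12
tool_pos: [0.4833, 0.1153, 0.1928]
eef_rot: [0.936, -0.353, -0.001, 0.0]
wrist_force: [0.9, -0.2, -1.8]
gripper_width: 0.0112
gripper_force: 68.1
```

Emit:
move_arm([
  [[-0.022,-0.021,0],[0,0,0],0],
  [[-0.022,-0.021,0],[0,0,0],0],
  [[-0.018,-0.018,0],[0,0,0],0],
  [[-0.012,-0.012,0],[0,0,0],0],
  [[-0.006,-0.006,0],[0,0,0],0],
])

```text
time_s: 6.53
tool_pos: [0.4747, 0.2271, 0.1923]
eef_rot: [0.936, -0.352, -0.001, 0.001]
wrist_force: [-0.0, -0.9, -2.4]
gripper_width: 0.0115
gripper_force: 68.2
```

Emit:
move_arm([
  [[0,0,0],[0,0,-6],0],
  [[0,0,0],[0,0,-7],0],
  [[0,0,0],[0,0,-7],0],
  [[0,0,0],[0,0,-7],0],
  [[0,0,0],[0,0,-7],0],
])

```text
time_s: 6.95
tool_pos: [0.4754, 0.2246, 0.193]
eef_rot: [0.998, -0.061, -0.001, 0.001]
wrist_force: [-0.5, -0.4, -2.3]
gripper_width: 0.0109
gripper_force: 68.2
```

```bash
python3 st.py
```

```text
t 6.95 p [0.4754 0.2246 0.193 ] q [ 8.240e-01 -1.560e-01 -1.980e-01 -1.000e-03 -1.532e+00  6.240e-01]
toolx yaw -7.03
[[ 0.992 -0.122 -0.002]
 [-0.122 -0.992 -0.001]
 [-0.002  0.001 -1.   ]]
w 0.0109 68.19013953208923 [-0.5 -0.4 -2.3]
```

Emit:
move_arm([
  [[0,0,0.005],[4,0,0],0],
  [[0,0,0.005],[6,0,0],0],
  [[0,0,0.005],[6,0,0],0],
  [[0,0,0.005],[6,0,0],0],
  [[0,0,0.005],[5,0,0],0],
])

```text
time_s: 7.37
tool_pos: [0.476, 0.229, 0.1694]
eef_rot: [0.97, -0.063, 0.015, -0.235]
wrist_force: [0.3, -0.6, -2.3]
gripper_width: 0.0108
gripper_force: 68.3
```

```bash
python3 st.py
```

```text
t 7.3667 p [0.476  0.229  0.1694] q [ 0.575 -0.322 -0.315 -0.374 -1.276  0.922]
toolx yaw -7.39
[[ 0.992 -0.115  0.059]
 [-0.129 -0.881  0.454]
 [-0.    -0.458 -0.889]]
w 0.0108 68.27170372009277 [ 0.3 -0.6 -2.3]
```

Emit:
move_arm([
  [[0,0,0],[6,0,0],0],
  [[0,0,0],[6,0,0],0],
  [[0,0,0],[6,0,0],0],
  [[0,0,0],[6,0,0],0],
  [[0,0,0],[6,0,0],0],
])

```text
time_s: 7.78
tool_pos: [0.4765, 0.229, 0.1705]
eef_rot: [0.876, -0.056, 0.032, -0.478]
wrist_force: [0.1, 0.2, -4.2]
gripper_width: 0.0112
gripper_force: 68.5
```

```bash
python3 st.py
```

```text
t 7.7833 p [0.4765 0.229  0.1705] q [ 0.135 -0.291 -0.332 -0.992 -1.326  1.462]
toolx yaw -7.4
[[ 0.992 -0.068  0.109]
 [-0.129 -0.536  0.834]
 [ 0.001 -0.841 -0.54 ]]
w 0.0112 68.52023363113403 [ 0.1  0.2 -4.2]
```

Emit:
move_arm([
  [[0,0,0],[6,0,0],0],
  [[0,0,0],[6,0,0],0],
  [[0,0,0],[6,0,0],0],
  [[0,0,0],[5,0,0],0],
  [[0,0,0],[3,0,0],0],
])

```text
time_s: 8.2
tool_pos: [0.4761, 0.2281, 0.1676]
eef_rot: [0.746, -0.051, 0.042, -0.663]
wrist_force: [-0.6, -0.5, -2.2]
gripper_width: 0.0114
gripper_force: 68.6
```

Emit:
move_arm([
  [[0,0,0],[0,0,0],0],
  [[0,0,0],[0,0,0],0],
  [[0,0,0],[0,0,0],0],
  [[0,0,0],[0,0,0],0],
  [[0,0,0],[0,0,0],0],
])

```text
time_s: 8.62
tool_pos: [0.4767, 0.2298, 0.1711]
eef_rot: [0.748, -0.047, 0.043, -0.661]
wrist_force: [-0.3, 0.3, -1.2]
gripper_width: 0.0114
gripper_force: 68.7
```

```bash
python3 st.py;  python3 - <<'E'
from h import *
a,_=bot.grab_frame('top'); b,_=bot.grab_frame('side')
a=cv2.resize(a[150:310,130:340],None,fx=2.6,fy=2.6); b=cv2.resize(b[120:250,170:340],(int(170*3.2),416)); save('pour.png',np.hstack([a[:416,:400],b[:, :400]]))
E
```

```text
t 8.6167 p [0.4767 0.2298 0.1711] q [-0.165 -0.076 -0.358 -1.442 -1.572  1.858]
toolx yaw -7.28
[[ 0.992 -0.013  0.126]
 [-0.127 -0.122  0.984]
 [ 0.003 -0.992 -0.123]]
w 0.0114 68.688805103302 [-0.3  0.3 -1.2]
```

View pics/pour.png

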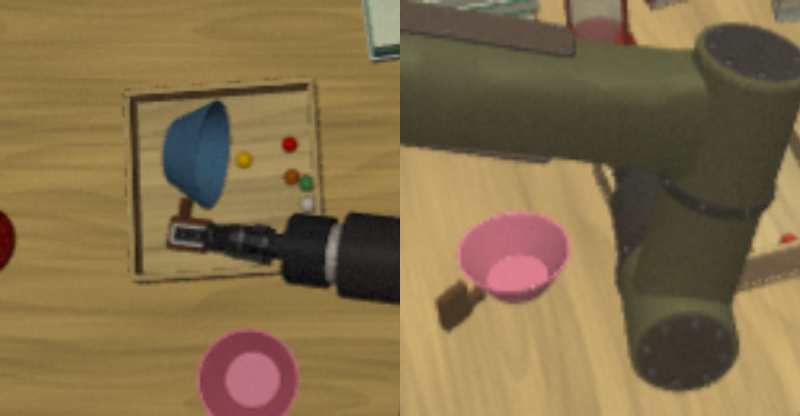

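All five marbles are out and inside the box walls: yellow (244,160), red (289,144), amber (291,177), green (307,183) and white (308,204). The bowl is empty, so I tip it back upright.

Emit:
move_arm([
  [[0,0,0],[-5,0,0],0],
  [[0,0,0],[-7,0,0],0],
  [[0,0,0],[-7,0,0],0],
  [[0,0,0],[-7,0,0],0],
  [[0,0,0],[-7,0,0],0],
])

```text
time_s: 9.13
tool_pos: [0.4777, 0.2289, 0.1728]
eef_rot: [0.905, -0.058, 0.03, -0.42]
wrist_force: [0.1, -1.2, -3.4]
gripper_width: 0.0109
gripper_force: 68.6
```

Emit:
move_arm([
  [[0,0,0],[-7,0,0],0],
  [[0,0,0],[-7,0,0],0],
  [[0,0,0],[-7,0,0],0],
  [[0,0,0],[-7,0,0],0],
  [[0,0,0],[-7,0,0],0],
])

```text
time_s: 9.55
tool_pos: [0.4765, 0.2303, 0.1725]
eef_rot: [0.99, -0.063, 0.01, -0.129]
wrist_force: [1.2, -1.1, -2.8]
gripper_width: 0.0116
gripper_force: 68.5
```

Emit:
move_arm([
  [[0,0,-0.005],[-7,0,0],0],
  [[0,0,-0.005],[-5,0,0],0],
  [[0,0,-0.005],[-3,0,0],0],
  [[0,0,-0.01],[0,0,0],0],
  [[0,0,0],[0,0,0],0],
])

```text
time_s: 9.97
tool_pos: [0.4765, 0.2284, 0.1966]
eef_rot: [0.998, -0.063, 0.001, -0.001]
wrist_force: [0.2, -0.3, -0.2]
gripper_width: 0.0112
gripper_force: 68.6
```

```bash
python3 st.py
cat > bowlpose.py <<'E'
from h import *
from scipy.optimize import least_squares
import sys
# rim plane/circle of the blue bowl from top cloud
def bowl(guess, zlo):
    im,d=bot.grab_frame('top'); W=cloud('top',d); h=cv2.cvtColor(im,cv2.COLOR_RGB2HSV)
    m=(h[...,0]>95)&(h[...,0]<118)&(h[...,1]>90)&(np.hypot(W[...,0]-guess[0],W[...,1]-guess[1])<.085)
    m=cv2.morphologyEx(m.astype(np.uint8),cv2.MORPH_OPEN,np.ones((3,3)))>0
    P=W[m]; top=np.percentile(P[:,2],97); r=P[P[:,2]>top-.006]
    f=least_squares(lambda p:np.hypot(r[:,0]-p[0],r[:,1]-p[1])-p[2],[*guess,.058],loss='soft_l1',f_scale=.002)
    A=np.c_[r[:,:2]-f.x[:2],np.ones(len(r))]; pl=np.linalg.lstsq(A,r[:,2],rcond=None)[0]
    print('centre',f.x.round(4),'rim z',top.round(4),'slopes deg',np.degrees(pl[:2]).round(1),len(r),m.sum())
    return f.x
s=bot.state(); r=R.from_quat(s['eef_rot']).as_matrix(); g=s['tool_pos'][:2]+.088*r[:2,0]
c=bowl(g if len(sys.argv)<2 else [float(a) for a in sys.argv[1:3]],0)
print('bowl rel TCP in tool xy',((c[:2]-s['tool_pos'][:2])@r[:2,:2]).round(4))
E
python3 bowlpose.py
```

```text
t 9.9667 p [0.4765 0.2284 0.1966] q [ 8.280e-01 -1.540e-01 -1.900e-01 -1.000e-03 -1.532e+00  6.170e-01]
toolx yaw -7.25
[[ 0.992 -0.126  0.002]
 [-0.126 -0.992  0.003]
 [ 0.001 -0.003 -1.   ]]
w 0.0112 68.55764508247375 [ 0.2 -0.3 -0.2]
centre [0.5656 0.218  0.0559] rim z 0.2144 slopes deg [-54.   11.3] 163 1154
bowl rel TCP in tool xy [ 0.0897 -0.0009]
```

Emit:
move_arm([
  [[0,0,0],[0,0,6.8],0],
  [[0,0,0],[0,0,6.8],0],
  [[0,0,0],[0,0,6.8],0],
  [[0,0,0],[0,0,6.8],0],
  [[0,0,0],[0,0,6.8],0],
])

```text
time_s: 10.43
tool_pos: [0.4764, 0.2265, 0.195]
eef_rot: [0.934, -0.357, -0.0, -0.001]
wrist_force: [-0.0, -1.1, -2.4]
gripper_width: 0.0109
gripper_force: 68.4
```

Emit:
move_arm([
  [[0.015,0.015,0],[0,0,0],0],
  [[0.025,0.025,0],[0,0,0],0],
  [[0.025,0.025,0],[0,0,0],0],
  [[0.025,0.025,0],[0,0,0],0],
  [[0.025,0.025,0],[0,0,0],0],
])

```text
time_s: 10.85
tool_pos: [0.4863, 0.0629, 0.1951]
eef_rot: [0.935, -0.353, 0.0, -0.002]
wrist_force: [1.3, 0.2, -2.0]
gripper_width: 0.0112
gripper_force: 68.5
```

Emit:
move_arm([
  [[0.025,0.025,0],[0,0,0],0],
  [[0.025,0.025,0],[0,0,0],0],
  [[0.025,0.025,0],[0,0,0],0],
  [[0.025,0.025,0],[0,0,0],0],
  [[0.025,0.025,0],[0,0,0],0],
])

```text
time_s: 11.27
tool_pos: [0.4973, -0.1138, 0.1952]
eef_rot: [0.935, -0.354, 0.001, -0.002]
wrist_force: [1.5, 0.4, -2.1]
gripper_width: 0.0113
gripper_force: 68.4
```

Emit:
move_arm([
  [[0.02,0.022,0],[0,0,0],0],
  [[0.01,0.011,0],[0,0,0],0],
  [[0,0,0.02],[0,0,0],0],
  [[0,0,0.02],[0,0,0],0],
  [[0,0,0],[0,0,0],0],
])

```text
time_s: 11.68
tool_pos: [0.4962, -0.1565, 0.1504]
eef_rot: [0.935, -0.354, -0.003, -0.001]
wrist_force: [0.2, -0.1, -3.1]
gripper_width: 0.0112
gripper_force: 68.3
```

```bash
python3 st.py; python3 bowlpose.py
```

```text
t 11.6833 p [ 0.4962 -0.1565  0.1504] q [ 0.079 -0.16  -0.277 -0.004 -1.458  0.768]
toolx yaw -41.52
[[ 0.749 -0.663 -0.005]
 [-0.663 -0.749  0.004]
 [-0.006  0.001 -1.   ]]
w 0.0112 68.29673767089844 [ 0.2 -0.1 -3.1]Traceback (most recent call last):
  File "bowlpose.py", line 15, in <module>
    c=bowl(g if len(sys.argv)<2 else [float(a) for a in sys.argv[1:3]],0)
  File "bowlpose.py", line 9, in bowl
    P=W[m]; top=np.percentile(P[:,2],97); r=P[P[:,2]>top-.006]
                ~~~~~~~~~~~~~^^^^^^^^^^^
    return _quantile_unchecked(
        a, q, axis, out, overwrite_input, method, keepdims, weights)
    return _ureduce(a,
                    func=_quantile_ureduce_func,
    ...<5 lines>...
                    overwrite_input=overwrite_input,
                    method=method)
    r = func(a, **kwargs)
    result = _quantile(arr,
                       quantiles=q,
    ...<2 lines>...
                       out=out,
                       weights=wgt)
    slices_having_nans = np.isnan(arr[-1, ...])
                                  ~~~^^^^^^^^^
IndexError: index -1 is out of bounds for axis 0 with size 0
```

Emit:
move_arm([
  [[0,-0.003,0.015],[0,0,0],0],
  [[0,0,0.015],[0,0,0],0],
  [[0,0,0.015],[0,0,0],0],
  [[0,0,0.01],[0,0,0],0],
  [[0,0,0.005],[0,0,0],0],
])

```text
time_s: 12.15
tool_pos: [0.5004, -0.1539, 0.0945]
eef_rot: [0.936, -0.353, -0.0, -0.0]
wrist_force: [0.5, 0.8, -1.7]
gripper_width: 0.0111
gripper_force: 68.5
```

Emit:
move_arm([
  [[0,0,0],[0,0,0],0],
  [[0,0,0.001],[0,0,0],0],
  [[0,0,0],[0,0,0],0],
])

```text
time_s: 12.4
tool_pos: [0.5012, -0.1541, 0.0949]
eef_rot: [0.936, -0.353, 0.001, -0.0]
wrist_force: [-0.5, -0.5, -1.1]
gripper_width: 0.011
gripper_force: 68.5
```

```bash
python3 st.py;  python3 - <<'E'
from h import *
b,_=bot.grab_frame('side');a,_=bot.grab_frame('top'); save('pl.png',np.hstack([cv2.resize(b[195:325,220:360],None,fx=2.8,fy=2.8),cv2.resize(a[170:300,300:400],None,fx=2.8,fy=2.8)]))
E
```

```text
t 12.4 p [ 0.5012 -0.1541  0.0949] q [ 0.086 -0.13  -0.355  0.    -1.345  0.763]
toolx yaw -41.36
[[ 0.751 -0.661  0.002]
 [-0.661 -0.751 -0.   ]
 [ 0.001 -0.001 -1.   ]]
w 0.011 68.48208546638489 [-0.5 -0.5 -1.1]
```

View pics/pl.png

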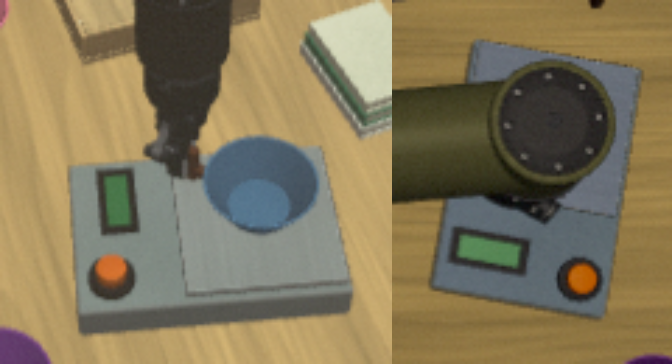

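The view shows the bowl level, just above the plate at crop (262,185). I lower it gently.

Emit:
move_arm([
  [[-0.001,0.002,0.004],[0,0,0],0],
  [[0,0,0.003],[0,0,0],0],
  [[0,0,0.001],[0,0,0],0],
  [[0,0,0],[0,0,0],0],
  [[0,0,0],[0,0,0],0],
])

```text
time_s: 12.92
tool_pos: [0.4986, -0.1549, 0.0856]
eef_rot: [0.936, -0.353, -0.0, 0.0]
wrist_force: [-0.5, -0.4, -1.9]
gripper_width: 0.0107
gripper_force: 68.5
```

Emit:
move_arm([
  [[0,0,0.001],[0,0,0],0],
  [[0,0,0],[0,0,0],0],
  [[0,0,0],[0,0,0],0],
])

```text
time_s: 13.17
tool_pos: [0.4988, -0.1549, 0.085]
eef_rot: [0.936, -0.353, 0.0, 0.0]
wrist_force: [-0.9, 0.9, 0.6]
gripper_width: 0.0112
gripper_force: 68.8
```

Emit:
move_arm([
  [[0,0,0.001],[0,0,0],0],
  [[0,0,0],[0,0,0],0],
  [[0,0,0],[0,0,0],0],
])

```text
time_s: 13.42
tool_pos: [0.4989, -0.1549, 0.0849]
eef_rot: [0.936, -0.353, 0.001, 0.0]
wrist_force: [-3.5, 1.7, 4.6]
gripper_width: 0.0116
gripper_force: 69.6
```

Contact made. I release and retract upward.

Emit:
move_arm([
  [[0,0,0],[0,0,0],0.15],
  [[0,0,0],[0,0,0],0.3],
  [[0,0,0],[0,0,0],0.6],
  [[0,0,0],[0,0,0],1],
  [[0,0,0],[0,0,0],1],
], newtons=20)

```text
time_s: 13.83
tool_pos: [0.4986, -0.1548, 0.0835]
eef_rot: [0.936, -0.353, -0.0, 0.0]
wrist_force: [-0.1, 0.1, 0.2]
gripper_width: 0.0611
gripper_force: 0.0
```

Emit:
move_arm([
  [[0,0,0],[0,0,0],1],
  [[0,0,0],[0,0,0],1],
  [[0,0,-0.01],[0,0,0],1],
  [[0,0,-0.02],[0,0,0],1],
  [[0,0,-0.03],[0,0,0],1],
])

```text
time_s: 14.25
tool_pos: [0.4972, -0.1547, 0.1424]
eef_rot: [0.936, -0.353, -0.002, 0.001]
wrist_force: [0.8, -0.5, -0.9]
gripper_width: 0.0857
gripper_force: 0.0
```

Emit:
move_arm([
  [[0,0,-0.03],[0,0,0],1],
  [[0,0,-0.02],[0,0,0],1],
  [[-0.03,0.02,0],[0,0,0],1],
  [[-0.03,0.02,0],[0,0,0],0],
  [[0,0,0],[0,0,0],0],
])

```text
time_s: 14.67
tool_pos: [0.4238, -0.1452, 0.1959]
eef_rot: [0.936, -0.353, 0.002, -0.001]
wrist_force: [0.9, 0.1, 0.8]
gripper_width: 0.0643
gripper_force: 0.0
```

```bash
python3 st.py
python3 - <<'E'
from h import *
im,d=bot.grab_frame('side'); W=cloud('side',d); h=cv2.cvtColor(im,cv2.COLOR_RGB2HSV)
m=(h[...,0]>95)&(h[...,0]<120)&(h[...,1]>90)&(np.hypot(W[...,0]-.566,W[...,1]+.214)<.085)&(W[...,2]>.05)&(W[...,2]<.12)
P=W[m]; print(len(P),P.min(0),P.max(0),(P.min(0)+P.max(0))/2, np.percentile(P[:,2],97))
k=(h[...,0]<16)&(h[...,1]>180)&(np.hypot(W[...,0]-.4015,W[...,1]+.245)<.03); K=W[k]; t=K[K[:,2]>np.percentile(K[:,2],60)]; print('key',t.mean(0),np.percentile(K[:,2],[50,80,95,99]),len(K))
E
```

```text
t 14.6667 p [ 0.4238 -0.1452  0.1959] q [ 0.124 -0.385 -0.377 -0.    -1.575  0.725]
toolx yaw -41.36
[[ 0.751 -0.661  0.004]
 [-0.661 -0.751  0.001]
 [ 0.002 -0.003 -1.   ]]
w 0.0643 0.0 [0.9 0.1 0.8]
313 [ 0.51526091 -0.27452514  0.05356029] [ 0.62404849 -0.18379089  0.10795438] [ 0.5696547  -0.22915802  0.08075734] 0.10293325655198109
key [ 0.40203108 -0.25146467  0.07428716] [0.07214206 0.07415813 0.07547829 0.07669596] 74
```

Emit:
move_arm([
  [[0.01,0.018,0],[0,0,0],0],
  [[0.01,0.018,0],[0,0,0],0],
  [[0.01,0.018,0],[0,0,0],0],
  [[0.01,0.018,0],[0,0,0],0],
  [[0.009,0.018,0],[0,0,0],0],
])

```text
time_s: 15.13
tool_pos: [0.4047, -0.2463, 0.1942]
eef_rot: [0.936, -0.353, 0.0, 0.0]
wrist_force: [-0.3, -1.2, -0.2]
gripper_width: -0.0
gripper_force: 0.0
```

Emit:
move_arm([
  [[0,0,0.03],[0,0,0],0],
  [[0,0,0.03],[0,0,0],0],
  [[0,0,0.02],[0,0,0],0],
  [[0,0,0],[0,0,0],0],
  [[0,0,0],[0,0,0],0],
])

```text
time_s: 15.55
tool_pos: [0.4044, -0.2454, 0.1138]
eef_rot: [0.936, -0.353, -0.001, 0.001]
wrist_force: [0.7, 0.8, 0.7]
gripper_width: 0.0002
gripper_force: 0.0
```

```bash
python3 st.py; python3 bowlpose.py .566 -.214;  python3 - <<'E'
from h import *
b,_=bot.grab_frame('side');a,_=bot.grab_frame('top'); save('k.png',np.hstack([cv2.resize(b[195:325,220:360],None,fx=2.8,fy=2.8),cv2.resize(a[170:300,300:400],None,fx=2.8,fy=2.8)]))
E
```

```text
t 15.55 p [ 0.4044 -0.2454  0.1138] q [-1.170e-01 -2.870e-01 -4.530e-01  1.000e-03 -1.407e+00  9.650e-01]
toolx yaw -41.36
[[ 0.751 -0.661 -0.002]
 [-0.661 -0.751 -0.   ]
 [-0.001  0.002 -1.   ]]
w 0.0002 0.0 [0.7 0.8 0.7]
centre [ 0.5664 -0.2128  0.0562] rim z 0.1031 slopes deg [-0.1 -0.1] 192 1233
bowl rel TCP in tool xy [ 0.1001 -0.1316]
```

View pics/k.png

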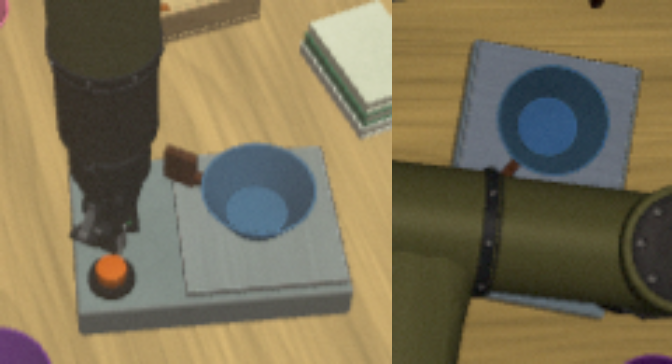

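The bowl stands upright and empty at (.566,-.213), level and within 2 mm of the plate centre. The closed fingertips are above the key at crop (110,265), so I press.

Emit:
move_arm([
  [[-0.002,0.002,0.008],[0,0,0],0],
  [[0,0,0.008],[0,0,0],0],
  [[0,0,0.004],[0,0,0],0],
  [[0,0,0.002],[0,0,0],0],
  [[0,0,0],[0,0,0],0],
])

```text
time_s: 16.12
tool_pos: [0.4012, -0.2452, 0.0909]
eef_rot: [0.936, -0.353, -0.001, 0.0]
wrist_force: [0.1, -0.2, 0.2]
gripper_width: 0.0001
gripper_force: 0.0
```

Emit:
move_arm([
  [[0,0,0.002],[0,0,0],0],
  [[0,0,0.002],[0,0,0],0],
  [[0,0,0],[0,0,0],0],
  [[0,0,0],[0,0,0],0],
])

```text
time_s: 16.45
tool_pos: [0.4016, -0.2453, 0.0877]
eef_rot: [0.936, -0.353, -0.0, -0.0]
wrist_force: [-0.2, 0.5, 0.2]
gripper_width: -0.0
gripper_force: 0.0
```

Emit:
move_arm([
  [[0,0,0.002],[0,0,0],0],
  [[0,0,0.002],[0,0,0],0],
  [[0,0,0],[0,0,0],0],
  [[0,0,0],[0,0,0],0],
])

```text
time_s: 16.78
tool_pos: [0.4019, -0.2454, 0.0841]
eef_rot: [0.936, -0.353, 0.0, 0.0]
wrist_force: [1.4, 1.1, 2.9]
gripper_width: -0.0002
gripper_force: 1.4
```

Emit:
move_arm([
  [[0,0,0.002],[0,0,0],0],
  [[0,0,0.002],[0,0,0],0],
  [[0,0,0],[0,0,0],0],
  [[0,0,0],[0,0,0],0],
])

```text
time_s: 17.12
tool_pos: [0.4019, -0.2454, 0.0801]
eef_rot: [0.936, -0.353, 0.0, 0.0]
wrist_force: [-0.3, 1.5, 5.3]
gripper_width: -0.0
gripper_force: 2.5
```

Emit:
move_arm([
  [[0,0,0.002],[0,0,0],0],
  [[0,0,0],[0,0,0],0],
  [[0,0,0],[0,0,0],0],
])

```text
time_s: 17.37
tool_pos: [0.4019, -0.2455, 0.0783]
eef_rot: [0.936, -0.353, 0.0, 0.0]
wrist_force: [-0.7, 1.0, 6.0]
gripper_width: -0.0002
gripper_force: 3.0
```

Emit:
move_arm([
  [[0,0,0.001],[0,0,0],0],
  [[0,0,0],[0,0,0],0],
  [[0,0,0],[0,0,0],0],
])

```text
time_s: 17.62
tool_pos: [0.4019, -0.2455, 0.0774]
eef_rot: [0.936, -0.353, 0.0, 0.0]
wrist_force: [-0.8, 1.1, 6.5]
gripper_width: -0.0001
gripper_force: 3.3
```

Emit:
move_arm([
  [[0,0,0.001],[0,0,0],0],
  [[0,0,0],[0,0,0],0],
  [[0,0,0],[0,0,0],0],
])

```text
time_s: 17.87
tool_pos: [0.4019, -0.2455, 0.0765]
eef_rot: [0.936, -0.353, 0.0, 0.0]
wrist_force: [-1.0, 1.0, 7.1]
gripper_width: 0.0003
gripper_force: 3.5
```

Emit:
move_arm([
  [[0,0,0.001],[0,0,0],0],
  [[0,0,0],[0,0,0],0],
  [[0,0,0],[0,0,0],0],
])

```text
time_s: 18.12
tool_pos: [0.4019, -0.2455, 0.0756]
eef_rot: [0.936, -0.353, 0.0, 0.0]
wrist_force: [-1.0, 1.7, 8.6]
gripper_width: -0.0001
gripper_force: 3.8
```

Emit:
move_arm([
  [[0,0,0.0005],[0,0,0],0],
  [[0,0,0],[0,0,0],0],
  [[0,0,0],[0,0,0],0],
])

```text
time_s: 18.37
tool_pos: [0.4019, -0.2454, 0.0752]
eef_rot: [0.936, -0.353, 0.0, 0.0]
wrist_force: [-2.2, 1.8, 7.9]
gripper_width: -0.0001
gripper_force: 3.9
```

Emit:
move_arm([
  [[0,0,0.0005],[0,0,0],0],
  [[0,0,0],[0,0,0],0],
  [[0,0,0],[0,0,0],0],
])

```text
time_s: 18.62
tool_pos: [0.4019, -0.2455, 0.0751]
eef_rot: [0.936, -0.353, 0.001, 0.0]
wrist_force: [-2.0, 3.0, 10.1]
gripper_width: -0.0
gripper_force: 5.1
```

Emit:
move_arm([
  [[0,0,0.0005],[0,0,0],0],
  [[0,0,0],[0,0,0],0],
  [[0,0,0],[0,0,0],0],
])

```text
time_s: 18.87
tool_pos: [0.4019, -0.2455, 0.0751]
eef_rot: [0.936, -0.353, 0.001, 0.0]
wrist_force: [-4.0, 4.8, 12.2]
gripper_width: -0.0001
gripper_force: 6.4
```

Emit:
move_arm([
  [[0,0,0],[0,0,0],0],
  [[0,0,0],[0,0,0],0],
  [[0,0,0],[0,0,0],0],
  [[0,0,0],[0,0,0],0],
  [[0,0,0],[0,0,0],0],
])

```text
time_s: 19.28
tool_pos: [0.402, -0.2455, 0.0751]
eef_rot: [0.936, -0.353, 0.001, 0.0]
wrist_force: [-4.3, 4.3, 13.3]
gripper_width: 0.0002
gripper_force: 6.4
```

```bash
python3 bowlpose.py .566 -.214
python3 - <<'E'
from h import *
a,_=bot.grab_frame('top'); save('fin.png',a)
print(bot.state()['wrist_force'])
E
```

```text
centre [ 0.5666 -0.2128  0.0563] rim z 0.1031 slopes deg [-0.3  0.1] 198 1230
bowl rel TCP in tool xy [ 0.102  -0.1333]
[-3.57676764  4.31018546 12.7116772 ]
```

View pics/fin.png

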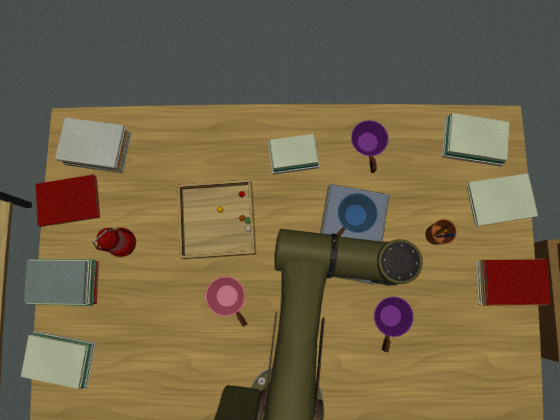

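The final view shows the five marbles in the box (around (220–249, 194–228)) and the empty bowl upright on the plate at (357,213). The lantern, books, pot and look-alikes have not moved, and the key is held against its stop at about 13 N.

```bash
python3 -c "
from plant import bot
print(bot.job_done())"
```

```text
the job is handed in; nothing more can be done
None
```

The job is handed in at about 19 s: all five marbles are in the box, the empty bowl stands upright within 2 mm of the plate's centre, the zero key is held fully down at about 13 N, and nothing else was moved.

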